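Find the rocking corner of a carousel plate and press its shim flat

TASK

The vial carousel's plate stands on four feet and one of its corners rocks. Press down on the black corner dots with the fingertips, one corner after another, until you find the one that gives; then press the brass shim tab beside that same corner down until it lies flat, and take the hand away. Leave the other three shims sloping up, lift nothing, do not push the plate aside, and do not disturb the bottle, the wrench or the vial box.

Things in the scene. Friction and masses are not known exactly. Their poses are not given: they have to be found in the camera images.
- base: The fixed blue base under the whole fixture, 190 mm (its x) by 310 mm (its y) by 8 mm; origin at the centre of its underside on the bench, z up. It carries the grey ledges and the hinges of the shims. It never moves.
- plate: Loose metal carousel plate, 160 (its x) x 180 (its y) x 10 mm, about 3 kg, level on four feet alike, parallel to the base; origin at the centre of its underside, 30 mm above the bench. A grey vial carousel, 104 mm across, stands on its middle, top 79 mm above the bench. Three feet are solid; one, different each time and not to be told by eye, is sprung and gives when its corner is pressed.
- corner_1 (a point): Black 20 mm dot on the plate's top, 40 mm above the bench, at its +x, +y corner (66 and 52 mm from the plate's centre), straight above a foot. Pressed down here a solid corner stays (about 1 mm); the rocking one gives at about 4 N, is 4.5 mm down by about 7 N, and comes back up when released. Shim 1 belongs to this corner.
- shim_1_tab (a point): Where to press shim 1: on top of the sloping brass tab that sticks out past the plate's +y edge beside corner 1, 38 mm from its hinge. The tab is 26 mm wide, 3 mm thick, 50 mm long from the hinge, which lies 4 mm outside the plate's edge, 29.5 mm above the bench. The point starts 38 to 41 mm above the bench; 29.5 mm when flat.
- shim_1 (a joint): How far shim 1 is turned down, rad: 0 = tab sloping up by 0.28 rad (16 degrees), 0.28 = flat on its grey ledge; starts at 0 to 0.04. Stiff hinge: about 11 N straight down at the tab point moves it, and it stays where it is left. When flat, its inner end fills the gap under the corner.
- corner_2 (a point): Black 20 mm dot on the plate's top, 40 mm above the bench, at its -x, +y corner (66 and 52 mm from the plate's centre), straight above a foot. Pressed down here a solid corner stays (about 1 mm); the rocking one gives at about 4 N, is 4.5 mm down by about 7 N, and comes back up when released. Shim 2 belongs to this corner.
- shim_2_tab (a point): Where to press shim 2: on top of the sloping brass tab that sticks out past the plate's +y edge beside corner 2, 38 mm from its hinge. The tab is 26 mm wide, 3 mm thick, 50 mm long from the hinge, which lies 4 mm outside the plate's edge, 29.5 mm above the bench. The point starts 38 to 41 mm above the bench; 29.5 mm when flat.
- shim_2 (a joint): How far shim 2 is turned down, rad: 0 = tab sloping up by 0.28 rad (16 degrees), 0.28 = flat on its grey ledge; starts at 0 to 0.04. Stiff hinge: about 11 N straight down at the tab point moves it, and it stays where it is left. When flat, its inner end fills the gap under the corner.
- corner_3 (a point): Black 20 mm dot on the plate's top, 40 mm above the bench, at its -x, -y corner (66 and 52 mm from the plate's centre), straight above a foot. Pressed down here a solid corner stays (about 1 mm); the rocking one gives at about 4 N, is 4.5 mm down by about 7 N, and comes back up when released. Shim 3 belongs to this corner.
- shim_3_tab (a point): Where to press shim 3: on top of the sloping brass tab that sticks out past the plate's -y edge beside corner 3, 38 mm from its hinge. The tab is 26 mm wide, 3 mm thick, 50 mm long from the hinge, which lies 4 mm outside the plate's edge, 29.5 mm above the bench. The point starts 38 to 41 mm above the bench; 29.5 mm when flat.
- shim_3 (a joint): How far shim 3 is turned down, rad: 0 = tab sloping up by 0.28 rad (16 degrees), 0.28 = flat on its grey ledge; starts at 0 to 0.04. Stiff hinge: about 11 N straight down at the tab point moves it, and it stays where it is left. When flat, its inner end fills the gap under the corner.
- corner_4 (a point): Black 20 mm dot on the plate's top, 40 mm above the bench, at its +x, -y corner (66 and 52 mm from the plate's centre), straight above a foot. Pressed down here a solid corner stays (about 1 mm); the rocking one gives at about 4 N, is 4.5 mm down by about 7 N, and comes back up when released. Shim 4 belongs to this corner.
- shim_4_tab (a point): Where to press shim 4: on top of the sloping brass tab that sticks out past the plate's -y edge beside corner 4, 38 mm from its hinge. The tab is 26 mm wide, 3 mm thick, 50 mm long from the hinge, which lies 4 mm outside the plate's edge, 29.5 mm above the bench. The point starts 38 to 41 mm above the bench; 29.5 mm when flat.
- shim_4 (a joint): How far shim 4 is turned down, rad: 0 = tab sloping up by 0.28 rad (16 degrees), 0.28 = flat on its grey ledge; starts at 0 to 0.04. Stiff hinge: about 11 N straight down at the tab point moves it, and it stays where it is left. When flat, its inner end fills the gap under the corner.
- bottle_mid (a point): Bystander: squat amber glass bottle with blue cap, 60 mm across, 85 mm tall, standing on the bench; the point is half-way up, on its axis.
- wrench_grip (a point): Bystander: flat steel wrench, about 165 mm long, 8 mm thick, lying on the bench; the point is in the middle of its handle, 36 mm from the wrench's middle, x towards the jaw.
- vialbox_mid (a point): Bystander: white divided vial box, open, 70 mm by 90 mm by 35 mm high, on the bench; the point is at its centre, half-way up.
Mind the look-alikes: they are no part of the job. Of the things that look like the plate, the middle-sized one is meant.

How it is judged:
By the outcome, as a careful person would: the job done as asked, in the order asked, and still so for the second after the job is handed in, with the robot touching nothing.
It also fails if it takes over 51 s, if anything falls off the work surface, if the arm or the gripper's body presses on something with over 40 N, if the wrist force passes 120 N, or if a joint passes its speed limit or range.

ROBOT

A 6-joint arm with a two-finger parallel gripper is mounted at the origin on the work surface. World frame = base frame: x ahead of the robot, y to its left, z up, the work surface at z = 0. Lengths are in m, angles in rad, forces in N, time in s.
With the tool pointing down it reaches from about 0.35 to 0.775 m from the base axis. Payload 5.5 kg.
Tool frame: the origin (TCP) lies midway between the tips of the shut fingers; the grasp point (between the pads) lies 19 mm behind it; z points along the fingers, y is the direction in which the jaws open and shut (so a half turn about z gives the same grasp; the last joint's range is limited). The gripper opens to 85 mm and grips with 20 to 120 N. Pads are 22 mm wide; open, the fingers measure 114 mm over their backs; the gripper's body (76 mm by 85 mm) begins 54 mm behind the grasp point. The pads swing forward as they close: fully open they stand 13 mm farther back than shut.
Start: joints at [1.177, 0.313, 0.046, 1.304, 0, 1.431], TCP at [0.144, 0.557, 0.231] pointing down, gripper open.
Joint ranges: [-2.76, 2.76], [-0.86, 1.69], [-1.03, 1.26], [-2.2, 2.34], [-1.47, 1.5], [-3.14, 3.14]. Speed limits (rad/s): [2.57, 2.57, 3.14, 3.14, 3.14, 3.14].

INTERFACE

Orientations are given as a unit quaternion [w, x, y, z].
In Python, from workcell import env gives the robot as it stands.
- The arm moves only by the shell command python3 -m pendant 'ROWS' [FORCE]. ROWS is JSON, a list of rows, each a list of 3 entries, a list of its own where there are three numbers: the shift along the tool's x, y, z each as a share of 20 mm, from -1 to 1, then the turn about the tool's z as a share of 6 degrees, from -1 to 1, then the closure, from -1 (fully open) to 1 (shut). In form: [[[tx, ty, tz], turn, claw], ...]. A call has 1 to 12 rows; each row shifts and turns the commanded pose from where the row before left it, along the tool's axes as they then stand; what a row does not reach is not made up. A row lasts 1/8 s, in which the tool goes at most 62.5 mm and 10.7 degrees, less where a joint would pass 70% of its speed; a pose out of reach is approached as far as the arm can. A call with a number of a shift or a turn outside -1 to 1 is refused whole. A call with a gripper value outside its range is refused whole. The fingers move at their own pace and stop on an object; FORCE is the grip in N (left out, the last holds). Time passes only in rows, so rows that do not move let the fingers close. It gives the time, the measured TCP pose, the force and the opening at its end, in the units of the state.
- env.get_state(): the state, without advancing time (a new reading comes with each control period).
- env.read_camera(name): name is "scene" or "top" or "wrist"; returns a dict with "color" (480x640x3 uint8, blue, green, red), "mtx" (3x3 intrinsics, pixels), "view" (4x4, takes a point from world to camera coordinates). Camera axes: x right, y down, z forward; pixel columns grow to the right and rows downward; lengths in m; the calibration is good to about 2 mm. A picture is of the moment at which its call begins. There is no depth.
- env.hand_in(): hands the job in, once; it reports no verdict.
Trained networks look in the newest picture that a camera, given by its name, has taken for a name from the list of things; names that differ only in an ending like _2 or _b are one class to them, and where a whole thing is asked for, a point or a joint stands for the part that bears it (a point fixed in the world has none). Each returns a list of dicts, best first, with "p" (0 to 1); they miss things now and then, are a little off and sometimes report something else, mostly with a low value. They report only what shows in the picture. A call takes as long as a camera call. They do not tell look-alikes from the thing itself.
- env.boxes_of(camera, thing): "location" ([column, row] in pixels, amid what is visible of it).
- env.cut_out(camera, thing): "region" (480x640 bool, what is visible of it) and "location" ([column, row] in pixels, amid what is visible of it).
The state is a dict: "clock": time; "joint_pos": joint angles; "qvel": joint speeds; "tau": joint torques, N m; "tcp_pos": TCP position; "orientation": TCP orientation; "wrist_force": force on the tool from outside, world axes, zero at the start; "ft_torque": the same for the moment, N m; "finger_gap": finger opening in m.
Only numpy, scipy, OpenCV 4.12 (cv2) and the standard library are available. Lean on these libraries where they do the work, as an engineer would, in place of code of your own. Each camera call takes 0.05 s, during which the arm holds its last target.

## Working session

There is one attempt and no reset: what is moved stays moved. The work goes in short steps, Python scripts to look and compute and a shell command to move; the robot and the scene stay as the last step left them, time stands still between calls to the robot, and variables do not carry over. Pictures are saved under pics/ and viewed, and the job is handed in when it is done.

```bash
mkdir -p pics; ls
python3 - <<'E'
from workcell import env
import cv2
s=env.get_state(); print({k:s[k] for k in s})
for n in ("scene","top"):
    c=env.read_camera(n); cv2.imwrite(f"pics/{n}0.png",c["color"]); print(n,c["mtx"].tolist(),c["view"].tolist())
    for t in ("plate","corner_1","shim_1_tab","base","bottle_mid","wrench_grip","vialbox_mid"):
        print(t,[(round(d["p"],2),[round(float(x)) for x in d["location"]]) for d in env.boxes_of(n,t)])
E
```

```text
pics
{'clock': 0.0, 'joint_pos': array([1.17739518e+00, 3.14004473e-01, 4.49396214e-02, 1.30360747e+00,
       1.35676930e-05, 1.43115694e+00]), 'qvel': array([-9.69011399e-05,  1.22310929e-04, -2.71296041e-04,  8.60848382e-04,
        8.00654178e-04, -7.38968495e-04]), 'tau': array([ 1.71646725e-04, -4.80631149e+01,  2.98528790e+01,  1.95566023e-02,
       -4.48624280e-05, -7.96286599e-06]), 'tcp_pos': array([0.14417295, 0.55608132, 0.23039048]), 'orientation': array([-2.53590308e-04,  1.26540666e-01,  9.91960977e-01, -9.03092369e-04]), 'wrist_force': array([-0.82223753, -0.30760663,  0.21576302]), 'ft_torque': array([ 0.01839522,  0.03825461, -0.0310289 ]), 'finger_gap': 0.08556892079403323}
scene [[502.51583287373046, 0.0, 321.0930858694917], [0.0, 502.51583287373046, 252.24045968549396], [0.0, 0.0, 1.0]] [[0.5138926946243713, 0.8577769278972943, 0.011534313104063297, -0.25857738221938154], [0.6029287985945765, -0.35158377192053997, -0.7161464341511632, -0.27829274232624074], [-0.6102386109031476, 0.37497679033402254, -0.6978547445377091, 1.7603838972407053], [0.0, 0.0, 0.0, 1.0]]
[... 327 characters left out ...]
07094226185, 0.0, 326.38892016944055], [0.0, 542.1207094226185, 238.9130864055489], [0.0, 0.0, 1.0]] [[0.00678664688556449, -0.9997537907106946, -0.02112579900613938, -0.0010609775699418063], [-0.994132219709393, -0.0044646559940044375, -0.10807958448537001, 0.5504178680953845], [0.10795865486252454, 0.021735335434548583, -0.9939177551657994, 1.359339209578324], [0.0, 0.0, 0.0, 1.0]]
plate [(0.89, [342, 237]), (0.88, [360, 139]), (0.69, [480, 363])]
corner_1 [(0.87, [363, 140]), (0.75, [343, 236]), (0.67, [480, 360])]
shim_1_tab [(0.67, [290, 221])]
base []
bottle_mid [(0.66, [202, 214])]
wrench_grip [(0.66, [192, 292]), (0.65, [299, 270])]
vialbox_mid [(0.65, [454, 216]), (0.4, [301, 269])]
```

View pics/scene0.png

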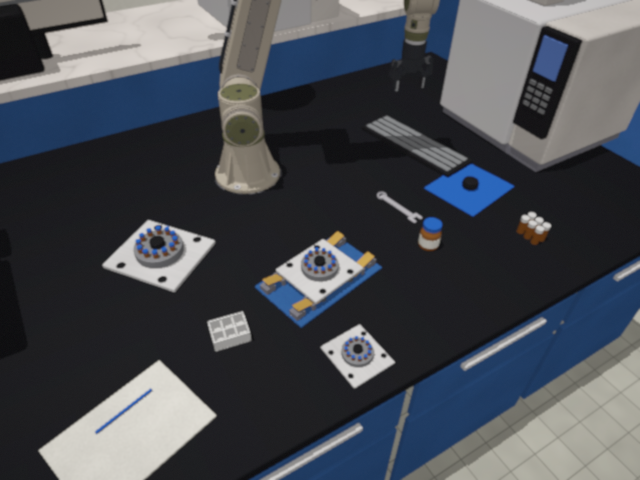

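View pics/top0.png

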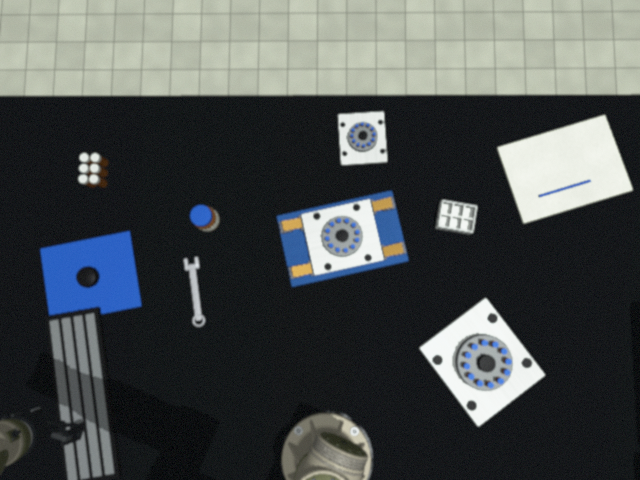

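Three candidates for the plate in the top view: the small one at (362,138), the one on the blue base with brass tabs at (342,237), and the large one at (482,362). The middle-sized one with base and shims, at (342,237), fits the description. I'll confirm it in a crop and measure it.

```bash
cat > h.py <<'E'
import numpy as np, cv2
from workcell import env
def unproj(c,uv,z):
    K=np.array(c["mtx"]);V=np.array(c["view"]);R=V[:3,:3];t=V[:3,3]
    d=R.T@np.linalg.inv(K)@np.array([uv[0],uv[1],1.0]);o=-R.T@t
    return o+d*(z-o[2])/d[2]
def proj(c,P):
    P=np.atleast_2d(P);V=np.array(c["view"]);K=np.array(c["mtx"])
    q=(V[:3,:3]@P.T).T+V[:3,3];q=(K@q.T).T
    return q[:,:2]/q[:,2:]
E
python3 - <<'E'
from h import *
from scipy.optimize import least_squares
D={}
for n,(x0,y0,x1,y1) in {"top":(265,180,425,300),"scene":(245,220,395,330)}.items():
    c=env.read_camera(n);D[n]=c
    g=cv2.cvtColor(c["color"],cv2.COLOR_BGR2GRAY)
    cut=max(env.cut_out(n,"plate"),key=lambda d:-np.hypot(d["location"][0]-(x0+x1)/2,d["location"][1]-(y0+y1)/2))
    print(n,cut["location"],cut["p"],cut["region"].sum())
    cv2.imwrite(f"pics/{n}crop.png",cv2.resize(c["color"][y0:y1,x0:x1],None,fx=5,fy=5,interpolation=cv2.INTER_CUBIC))
    b=(g[y0:y1,x0:x1]<110).astype(np.uint8)
    k,l,st,ce=cv2.connectedComponentsWithStats(b)
    obs=[]
    for i in range(1,k):
        if 12<st[i,4]<90:
            m=(l==i); w=(200.-g[y0:y1,x0:x1])*cv2.dilate(m.astype(np.uint8),np.ones((3,3)));w[w<0]=0
            yy,xx=np.mgrid[y0:y1,x0:x1]; uv=((w*xx).sum()/w.sum(),(w*yy).sum()/w.sum())
            print(st[i].tolist(),np.round(uv,2),np.round(unproj(c,uv,.04),4))
E
```

```text
top [342.5, 238.1] 0.93 4480
[89, 25, 5, 5, 22] [356.   206.94] [ 0.6319 -0.0733  0.04  ]
[49, 33, 6, 6, 25] [316.3  215.68] [0.6089 0.028  0.04  ]
[100, 75, 6, 5, 22] [367.57 257.24] [ 0.5031 -0.1027  0.04  ]
[60, 84, 6, 5, 24] [327.44 266.18] [ 0.4799 -0.0013  0.04  ]
scene [319.5, 270.4] 0.67 2923
[59, 31, 9, 20, 87] [308.07 260.82] [ 0.5184 -0.0519  0.04  ]
[82, 32, 9, 19, 86] [331.09 261.8 ] [0.5539 0.0014 0.04  ]
[42, 43, 5, 4, 16] [289.   264.47] [ 0.5042 -0.1043  0.04  ]
[103, 50, 5, 3, 14] [349.79 271.1 ] [0.6099 0.0267 0.04  ]
[75, 69, 5, 4, 17] [322.21 290.76] [ 0.633  -0.0749  0.04  ]
```

View pics/topcrop.png

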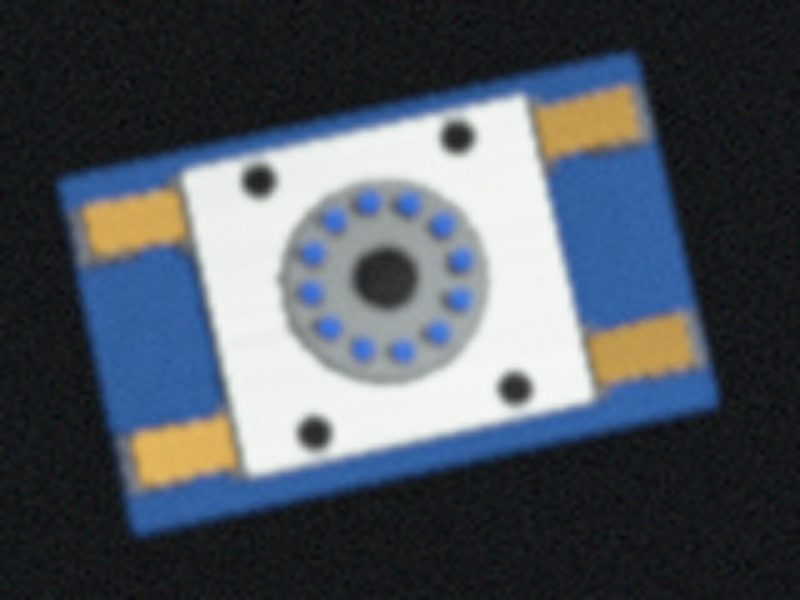

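View pics/scenecrop.png

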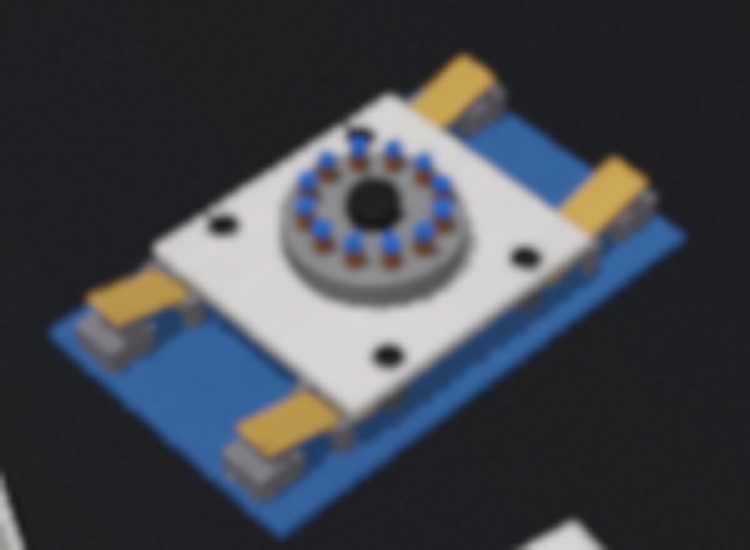

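The crop confirms it: the middle plate has four dots and brass tabs on the blue base, and the dot spacing measures 104 x 132 mm as given. Next I'll refine the pose and the tab points.

```bash
cat >> h.py <<'E'
T=np.array([[.6089,.028],[.4799,-.0013],[.5031,-.1027],[.6319,-.0733]])
S={0:(.6099,.0267),2:(.5042,-.1043),3:(.633,-.0749)}
M=np.array([[66,52],[-66,52],[-66,-52],[66,-52]])/1000.
W=T.copy()
off=np.mean([np.array(S[i])-T[i] for i in S],axis=0)/2   # average of the two cameras
W=W+off
_a=np.arctan2(*( (M[:,0]*(W-W.mean(0))[:,1]-M[:,1]*(W-W.mean(0))[:,0]).sum(), (M*(W-W.mean(0))).sum()))
C=W.mean(0); A=_a
Rp=np.array([[np.cos(A),-np.sin(A)],[np.sin(A),np.cos(A)]])
def w2p(p): return Rp.T@(np.array(p)[:2]-C)
def p2w(p): return C+Rp@np.array(p)
def status():
    s=env.get_state(); from scipy.spatial.transform import Rotation as Ro
    q=s["orientation"]; R=Ro.from_quat([q[1],q[2],q[3],q[0]]).as_matrix()
    return s,R
def togo(pp,z):
    s,R=status(); d=np.r_[p2w(pp),z]-s["tcp_pos"]
    ang=np.degrees(np.arctan2(R[1,0],R[0,0])-A)%360
    print("clock %.2f tcp"%s["clock"],np.round(s["tcp_pos"],4),"plate xy mm",np.round(w2p(s["tcp_pos"])*1000,1),"yaw-rel(want180) %.1f"%ang,"tilt z",np.round(R[:,2],3),"F",np.round(s["wrist_force"],2),"gap %.3f"%s["finger_gap"])
    print("togo in tool axes /20mm:",np.round(R.T@d/.02,2))
E
python3 - <<'E'
from h import *
print(C,np.degrees(A),"dot residual mm",np.round((np.array([p2w(m) for m in M])-W)*1000,1).tolist())
for n in("top","scene"):
    c=env.read_camera(n); im=c["color"]
    hsv=cv2.cvtColor(im,cv2.COLOR_BGR2HSV)
    m=cv2.inRange(hsv,(10,110,90),(28,255,255)); k,l,st,ce=cv2.connectedComponentsWithStats(m)
    for i in range(1,k):
        if st[i,4]>60: print(n,st[i,4],np.round(ce[i],1),"plate xy",np.round(w2p(unproj(c,ce[i],.037))*1000,1))
    if n=="top":
        for sx in(1,-1):
            for sy in(1,-1):
                print(sx,sy,np.round(proj(c,np.r_[p2w((sx*.066,sy*.131)),.0385]),1))
togo((.066,.052),.06)
togo((.066,.052),.12)
E
```

```text
[ 0.55648333 -0.038075  ] 12.832051394456377 dot residual mm [[-0.1, 0.0], [0.1, 0.0], [0.0, 0.0], [-0.0, -0.1]]
top 165 [381.9 204.1] plate xy [  58.8 -117.6]
top 169 [291.7 224. ] plate xy [ 59.1 118.9]
top 169 [392.5 249.4] plate xy [ -60.4 -117.5]
top 180 [301.3 269.7] plate xy [-60.6 119.5]
1 1 [[286.5 222.3]]
1 -1 [[386.4 200.2]]
-1 1 [[297.3 272.7]]
-1 -1 [[398.3 250.3]]
scene 196 [531.1 232.7] plate xy [324.5 561.7]
scene 117 [429.8 235.2] plate xy [124.8 331.6]
scene 121 [335.6 237.3] plate xy [-58.6 121.7]
scene 131 [366.  258.4] plate xy [ 61.7 122.2]
scene 122 [271.9 279. ] plate xy [ -58.3 -120.6]
scene 127 [302.5 304.4] plate xy [  63.3 -120. ]
clock 1.10 tcp [0.1444 0.5566 0.2313] plate xy mm [-269.7  671.4] yaw-rel(want180) 152.6 tilt z [ 0.  0. -1.] F [-0.56  0.08  0.5 ] gap 0.086
togo in tool axes /20mm: [-29.15 -19.78   8.56]
clock 1.10 tcp [0.1444 0.5566 0.2313] plate xy mm [-269.7  671.4] yaw-rel(want180) 152.6 tilt z [ 0.  0. -1.] F [-0.56  0.08  0.5 ] gap 0.086
togo in tool axes /20mm: [-29.15 -19.78   5.56]
```

```bash
python3 -m pendant '[[[0,0,0],-0.91,1],[[0,0,0],-0.91,1],[[0,0,0],-0.91,1],[[0,0,0],-0.91,1],[[0,0,0],-0.91,1],[[-0.5,-1,0],0,1],[[-0.5,-1,0],0,1],[[-0.5,-1,0],0,1],[[-0.5,-1,0],0,1],[[-0.5,-1,0],0,1],[[-0.5,-1,0],0,1],[[-0.5,-1,0],0,1]]'; python3 -m pendant '[[[-0.5,-1,0],0,1],[[-0.5,-1,0],0,1],[[-0.5,-1,0],0,1],[[-0.5,-1,0],0,1],[[-0.5,-1,0],0,1],[[-0.5,-1,0],0,1],[[-0.5,-1,0],0,1],[[-0.5,-1,0],0,1],[[-0.5,-1,0],0,1],[[-0.5,-1,0],0,1],[[-0.5,-1,0],0,1],[[-0.5,-1,0],0,1]]'; python3 -c "
from h import *
togo((.066,.052),.06)"
```

```text
clock: 2.6
tcp_pos: [0.2446, 0.4336, 0.2315]
orientation: [0.0, -0.11, 0.994, 0.0]
wrist_force: [1.0, 0.5, 0.2]
finger_gap: -0.0001
clock: 4.1
tcp_pos: [0.4138, 0.2259, 0.2314]
orientation: [0.0, -0.11, 0.994, -0.0]
wrist_force: [-0.0, 0.3, -0.3]
finger_gap: 0.0001
clock 4.10 tcp [0.4138 0.2259 0.2314] plate xy mm [-80.4 289.1] yaw-rel(want180) 179.8 tilt z [ 0. -0. -1.] F [-0.03  0.33 -0.25] gap 0.000
togo in tool axes /20mm: [ -7.36 -11.83   8.58]
```

```bash
python3 -m pendant '[[[-0.61,-0.99,0.2],0,1],[[-0.61,-0.99,0.2],0,1],[[-0.61,-0.99,0.4],0,1],[[-0.61,-0.99,0.5],0,1],[[-0.61,-0.99,0.5],0,1],[[-0.61,-0.99,0.5],0,1],[[-0.61,-0.99,0.5],0,1],[[-0.61,-0.99,0.5],0,1],[[-0.61,-0.99,0.6],0,1],[[-0.61,-0.99,0.8],0,1],[[-0.61,-0.99,1],0,1],[[-0.61,-0.99,1],0,1]]';  python3 -m pendant '[[[0,0,0.9],0,1],[[0,0,0.9],0,1],[[0,0,0],0,1],[[0,0,0],0,1]]'; python3 -c "
from h import *
togo((.066,.052),.04)
for n in ('scene','top'):
  c=env.read_camera(n);cv2.imwrite(f'pics/{n}1.png',c['color'])
c=env.read_camera('wrist');cv2.imwrite('pics/wrist1.png',c['color'])
im=cv2.imread('pics/scene1.png')[190:340,230:430];cv2.imwrite('pics/scene1c.png',cv2.resize(im,None,fx=4,fy=4,interpolation=2))
togo((.066,.052),.04)
"
```

```text
clock: 5.6
tcp_pos: [0.6098, 0.0275, 0.0958]
orientation: [-0.0, -0.111, 0.994, 0.0]
wrist_force: [-0.4, 0.3, 0.5]
finger_gap: 0.0003
clock: 6.1
tcp_pos: [0.6093, 0.0284, 0.0614]
orientation: [0.0, -0.111, 0.994, 0.0]
wrist_force: [0.5, 0.2, 0.2]
finger_gap: -0.0003
clock 6.10 tcp [0.6093 0.0284 0.0614] plate xy mm [66.2 53.1] yaw-rel(want180) 179.9 tilt z [ 0.  0. -1.] F [0.52 0.16 0.17] gap -0.000
togo in tool axes /20mm: [ 0.01 -0.05  1.07]
clock 6.25 tcp [0.6097 0.0285 0.0622] plate xy mm [66.7 53.1] yaw-rel(want180) 179.9 tilt z [ 0.002 -0.    -1.   ] F [0.33 0.66 0.53] gap 0.000
togo in tool axes /20mm: [ 0.03 -0.06  1.11]
```

View pics/scene1c.png

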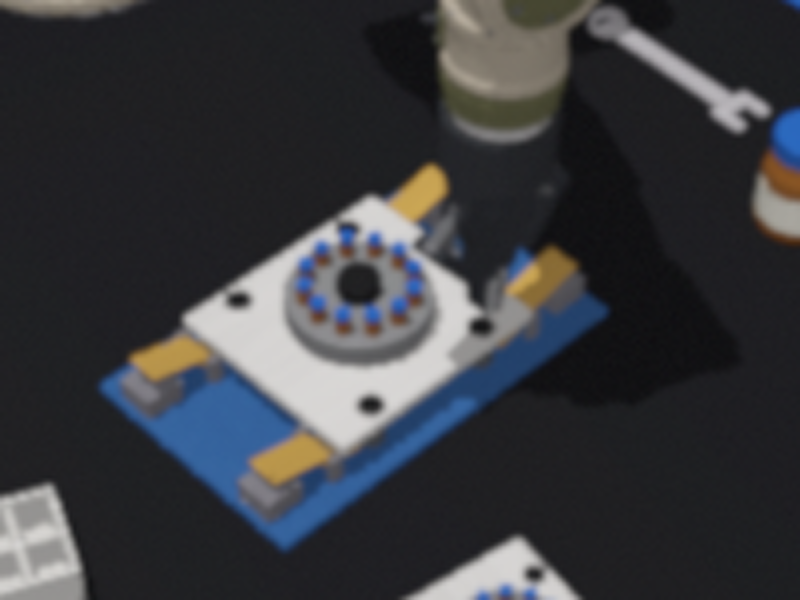

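View pics/wrist1.png

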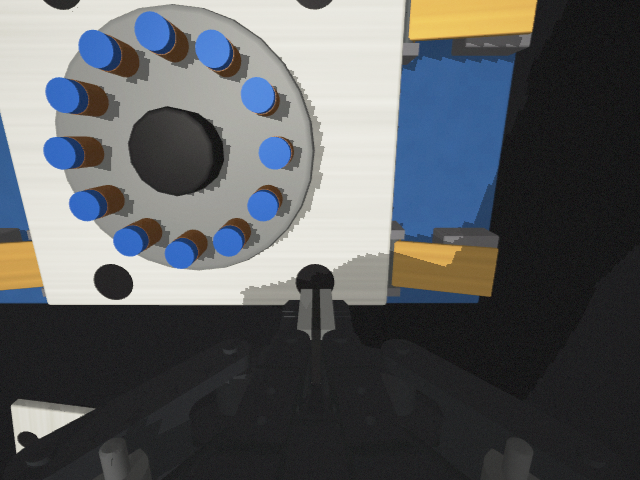

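Seen in the wrist view, the fingertips at (315,290) sit right above the corner 1 dot at (315,280). I'll press down gently.

```bash
python3 -m pendant '[[[0,-0.04,0.5],0,1],[[0,0,0.4],0,1],[[0,0,0],0,1],[[0,0,0.1],0,1]]'; python3 -m pendant '[[[0,0,0.1],0,1],[[0,0,0],0,1]]';python3 -m pendant '[[[0,0,0.05],0,1],[[0,0,0],0,1]]'; python3 -m pendant '[[[0,0,0.05],0,1],[[0,0,0],0,1]]'
```

```text
clock: 6.75
tcp_pos: [0.6091, 0.0278, 0.0412]
orientation: [0.0, -0.111, 0.994, 0.0]
wrist_force: [0.2, 0.0, -0.6]
finger_gap: -0.0001
clock: 7.0
tcp_pos: [0.6093, 0.0278, 0.0397]
orientation: [0.0, -0.111, 0.994, -0.0]
wrist_force: [-0.5, 0.3, 2.8]
finger_gap: -0.0001
clock: 7.25
tcp_pos: [0.6094, 0.0278, 0.0395]
orientation: [0.001, -0.111, 0.994, -0.0]
wrist_force: [-3.3, -0.1, 8.3]
finger_gap: 0.0002
clock: 7.5
tcp_pos: [0.6094, 0.0278, 0.0394]
orientation: [0.001, -0.111, 0.994, -0.0]
wrist_force: [-4.4, 0.3, 13.6]
finger_gap: -0.0001
```

Corner 1 is solid: 13.6 N and only about 0.6 mm down. Next is corner 4, sliding along plate -y, clear of the carousel.

```bash
python3 -m pendant '[[[0,0,-1],0,1],[[0,-0.5,-0.25],0,1],[[0,-1,0],0,1],[[0,-1,0],0,1],[[0,-1,0],0,1],[[0,-1,0],0,1],[[0,-0.7,0],0,1],[[0,0,0.4],0,1],[[0,0,0.5],0,1],[[0,0,0],0,1],[[0,0,0],0,1]]'; python3 -c "
from h import *
togo((.066,-.052),.04)"
```

```text
clock: 8.88
tcp_pos: [0.6318, -0.0729, 0.0441]
orientation: [-0.0, -0.112, 0.994, 0.0]
wrist_force: [0.6, -0.3, -0.5]
finger_gap: 0.0001
clock 8.88 tcp [ 0.6318 -0.0729  0.0441] plate xy mm [ 65.7 -50.7] yaw-rel(want180) 180.0 tilt z [-0.  0. -1.] F [ 0.61 -0.27 -0.51] gap 0.000
togo in tool axes /20mm: [-0.01 -0.07  0.2 ]
```

```bash
python3 -m pendant '[[[0,-0.06,0.15],0,1],[[0,0,0],0,1]]'; for i in 1; do :; done; python3 -m pendant '[[[0,0,0.1],0,1],[[0,0,0],0,1]]';python3 -m pendant '[[[0,0,0.1],0,1],[[0,0,0],0,1]]'; python3 -m pendant '[[[0,0,0.05],0,1],[[0,0,0],0,1]]'
```

```text
clock: 9.12
tcp_pos: [0.6323, -0.0747, 0.0413]
orientation: [0.0, -0.111, 0.994, 0.0]
wrist_force: [-0.4, 0.1, 0.6]
finger_gap: -0.0001
clock: 9.38
tcp_pos: [0.6326, -0.0749, 0.0396]
orientation: [0.0, -0.111, 0.994, -0.0]
wrist_force: [-0.1, 0.3, 2.7]
finger_gap: 0.0001
clock: 9.62
tcp_pos: [0.6326, -0.0749, 0.0393]
orientation: [0.001, -0.111, 0.994, -0.0]
wrist_force: [-4.6, 0.8, 11.9]
finger_gap: 0.0
clock: 9.88
tcp_pos: [0.6327, -0.0749, 0.0392]
orientation: [0.001, -0.111, 0.994, -0.0]
wrist_force: [-5.2, 0.9, 16.2]
finger_gap: 0.0003
```

Corner 4 is solid. Next is corner 3, going up and over.

```bash
python3 -m pendant '[[[0,0,-1],0,1],[[0,0,-1],0,1],[[0,0,-1],0,1],[[0.6,0,-0.5],0,1],[[1,0,0],0,1],[[1,0,0],0,1],[[1,0,0],0,1],[[1,0,0],0,1],[[1,0,0],0,1],[[1,0,0.2],0,1],[[0,0,1],0,1],[[0,0,1],0,1]]'; python3 -m pendant '[[[0,0,0.7],0,1],[[0,0,0.3],0,1],[[0,0,0],0,1]]'; python3 -c "
from h import *
togo((-.066,-.052),.04)"
```

```text
clock: 11.38
tcp_pos: [0.5023, -0.104, 0.0617]
orientation: [-0.0, -0.111, 0.994, 0.0]
wrist_force: [-0.2, 0.6, -0.3]
finger_gap: -0.0001
clock: 11.75
tcp_pos: [0.5032, -0.1039, 0.042]
orientation: [-0.0, -0.111, 0.994, 0.0]
wrist_force: [-0.4, 0.4, -0.4]
finger_gap: -0.0003
clock 11.75 tcp [ 0.5032 -0.1039  0.042 ] plate xy mm [-66.5 -52.3] yaw-rel(want180) 179.9 tilt z [-0.001  0.    -1.   ] F [-0.38  0.37 -0.38] gap -0.000
togo in tool axes /20mm: [-0.03  0.02  0.1 ]
```

```bash
python3 -m pendant '[[[0,0,0.1],0,1],[[0,0,0],0,1]]';python3 -m pendant '[[[0,0,0.1],0,1],[[0,0,0],0,1]]'; python3 -m pendant '[[[0,0,0.05],0,1],[[0,0,0],0,1]]'; python3 -m pendant '[[[0,0,0.05],0,1],[[0,0,0],0,1]]'
```

```text
clock: 12.0
tcp_pos: [0.5039, -0.1041, 0.0407]
orientation: [0.0, -0.111, 0.994, -0.0]
wrist_force: [0.2, 0.1, 0.0]
finger_gap: -0.0
clock: 12.25
tcp_pos: [0.5041, -0.1042, 0.0388]
orientation: [0.001, -0.111, 0.994, -0.0]
wrist_force: [-0.6, 0.4, 3.6]
finger_gap: 0.0002
clock: 12.5
tcp_pos: [0.504, -0.1042, 0.0376]
orientation: [0.0, -0.111, 0.994, -0.0]
wrist_force: [-0.8, -0.2, 4.4]
finger_gap: -0.0
clock: 12.75
tcp_pos: [0.5039, -0.1043, 0.0365]
orientation: [0.0, -0.111, 0.994, -0.0]
wrist_force: [-0.2, -1.3, 5.3]
finger_gap: -0.0
```

Corner 3 gives, 3.5 mm down at 5 N. I'll press on to its full travel so there's no doubt.

```bash
python3 -m pendant '[[[0,0,0.05],0,1],[[0,0,0],0,1],[[0,0,0.05],0,1],[[0,0,0],0,1]]'; python3 -m pendant '[[[0,0,-0.3],0,1],[[0,0,-0.5],0,1],[[0,0,-1],0,1],[[0.3,-1,0],0,1],[[0,-1,0],0,1],[[0,-1,0],0,1],[[0,-1,0],0,1],[[-0.1,0,0],0,1],[[0,0,0],0,1]]'; python3 -c "
from h import *
togo((-.060,-.132),.04)"
```

```text
clock: 13.25
tcp_pos: [0.5039, -0.1044, 0.0352]
orientation: [0.0, -0.111, 0.994, -0.001]
wrist_force: [-2.9, -1.3, 10.3]
finger_gap: 0.0004
clock: 14.38
tcp_pos: [0.5171, -0.1828, 0.0699]
orientation: [-0.0, -0.111, 0.994, 0.0]
wrist_force: [-0.4, 0.1, -0.1]
finger_gap: 0.0002
clock 14.38 tcp [ 0.5171 -0.1828  0.0699] plate xy mm [ -70.5 -132.3] yaw-rel(want180) 179.9 tilt z [-0.001  0.001 -1.   ] F [-0.41  0.06 -0.11] gap 0.000
togo in tool axes /20mm: [-0.53  0.02  1.5 ]
```

```bash
python3 -m pendant '[[[-0.53,0,0],0,1],[[0,0,0.6],0,1],[[0,0,0.5],0,1],[[0,0,0],0,1]]'; python3 -m pendant '[[[0,0,0.2],0,1],[[0,0,0.1],0,1],[[0,0,0],0,1]]';  python3 -m pendant '[[[0,0,0.1],0,1],[[0,0,0],0,1]]'; python3 -c "
from h import *
togo((-.060,-.132),.03)
c=env.read_camera('scene');im=c['color'][200:320,230:390];cv2.imwrite('pics/scene2c.png',cv2.resize(im,None,fx=5,fy=5,interpolation=2))"
```

```text
clock: 14.88
tcp_pos: [0.5264, -0.1797, 0.0467]
orientation: [-0.001, -0.111, 0.994, 0.001]
wrist_force: [0.3, 1.0, -0.2]
finger_gap: -0.0001
clock: 15.25
tcp_pos: [0.5277, -0.1806, 0.0424]
orientation: [0.0, -0.111, 0.994, -0.0]
wrist_force: [-0.1, 0.4, 0.4]
finger_gap: -0.0003
clock: 15.5
tcp_pos: [0.528, -0.1809, 0.0412]
orientation: [0.0, -0.111, 0.994, -0.0]
wrist_force: [-2.3, 0.6, 5.5]
finger_gap: -0.0
clock 15.50 tcp [ 0.528  -0.1809  0.0412] plate xy mm [ -59.5 -132.9] yaw-rel(want180) 179.9 tilt z [ 0.001 -0.001 -1.   ] F [-2.32  0.62  5.47] gap -0.000
togo in tool axes /20mm: [0.02 0.05 0.56]
```

View pics/scene2c.png

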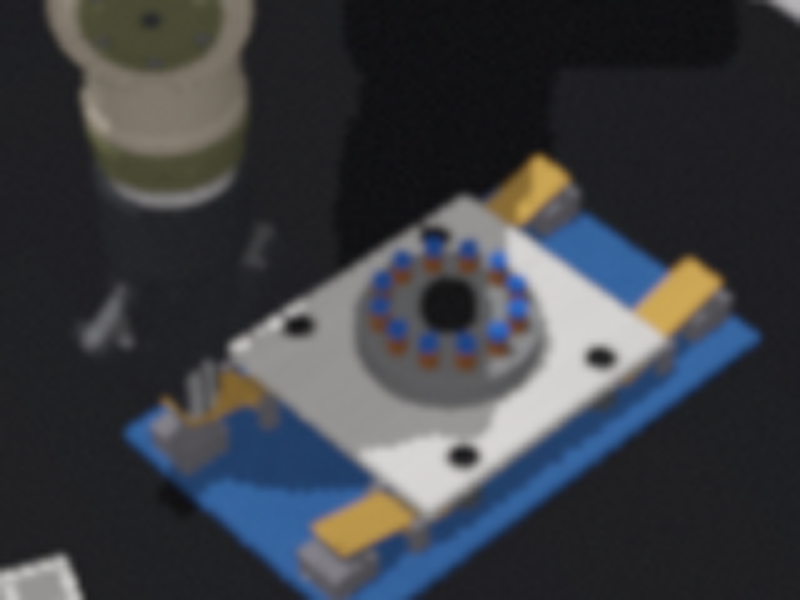

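The fingertips are in contact on shim 3's tab, at about (205,390) in the crop. I'll press it down in steps.

```bash
python3 -m pendant '[[[0,0,0.1],0,1],[[0,0,0.1],0,1],[[0,0,0],0,1]]'; python3 -m pendant '[[[0,0,0.1],0,1],[[0,0,0.1],0,1],[[0,0,0],0,1]]'; python3 -m pendant '[[[0,0,0.1],0,1],[[0,0,0.05],0,1],[[0,0,0],0,1]]'
```

```text
clock: 15.92
tcp_pos: [0.5282, -0.1816, 0.0377]
orientation: [0.001, -0.111, 0.994, -0.001]
wrist_force: [-2.5, -1.7, 7.3]
finger_gap: 0.0
clock: 16.3
tcp_pos: [0.5283, -0.1821, 0.0338]
orientation: [0.001, -0.111, 0.994, -0.002]
wrist_force: [-2.2, -1.4, 7.6]
finger_gap: -0.0001
clock: 16.68
tcp_pos: [0.5284, -0.1823, 0.0309]
orientation: [0.001, -0.111, 0.994, -0.002]
wrist_force: [-2.8, -3.5, 8.8]
finger_gap: -0.0002
```

```bash
python3 -m pendant '[[[0,0,0.05],0,1],[[0,0,0],0,1]]'; python3 -m pendant '[[[0,0,0.05],0,1],[[0,0,0],0,1]]';python3 -m pendant '[[[0,0,0.05],0,1],[[0,0,0],0,1]]'; python3 -m pendant '[[[0,0,0.05],0,1],[[0,0,0],0,1]]'
```

```text
clock: 16.92
tcp_pos: [0.5284, -0.1823, 0.03]
orientation: [0.001, -0.111, 0.994, -0.002]
wrist_force: [-3.1, -3.3, 9.4]
finger_gap: -0.0
clock: 17.18
tcp_pos: [0.5284, -0.1823, 0.0293]
orientation: [0.001, -0.111, 0.994, -0.002]
wrist_force: [-4.2, -2.4, 11.2]
finger_gap: -0.0001
clock: 17.42
tcp_pos: [0.5285, -0.1823, 0.0291]
orientation: [0.001, -0.111, 0.994, -0.002]
wrist_force: [-5.9, -2.0, 17.6]
finger_gap: 0.0001
clock: 17.68
tcp_pos: [0.5285, -0.1823, 0.0289]
orientation: [0.001, -0.111, 0.994, -0.002]
wrist_force: [-7.8, -0.8, 22.2]
finger_gap: -0.0003
```

The tab is on its stop. One more firm press, then I'll lift off.

```bash
python3 -m pendant '[[[0,0,0.08],0,1],[[0,0,0],0,1]]'; python3 -m pendant '[[[0,0,-0.3],0,1],[[0,0,-0.5],0,1],[[0,0,-1],0,1],[[0,0,-1],0,1],[[0,0,-1],0,1],[[0,0,-1],0,1],[[1,0,-1],0,1],[[1,0,-1],0,1],[[1,0,0],0,1],[[1,0,0],0,1],[[1,0,0],0,1],[[1,0,0],0,1]]';python3 -m pendant '[[[1,0,0],0,1],[[1,0,0],0,1],[[0,0,0],0,1],[[0,0,0],0,1]]'
python3 - <<'E'
from h import *
s,_=status();print(np.round(s["wrist_force"],1))
c=env.read_camera('scene');cv2.imwrite('pics/scene3.png',c['color']);im=c['color'][220:330,240:390];cv2.imwrite('pics/scene3c.png',cv2.resize(im,None,fx=5,fy=5,interpolation=2))
t=env.read_camera('top');cv2.imwrite('pics/top3.png',t['color'])
o=cv2.imread('pics/top0.png')
cv2.imwrite('pics/cmp.png',cv2.resize(np.vstack([o[170:310,170:490],t['color'][170:310,170:490]]),None,fx=2,fy=2,interpolation=2))
E
```

```text
clock: 17.92
tcp_pos: [0.5286, -0.1823, 0.0285]
orientation: [0.001, -0.111, 0.994, -0.002]
wrist_force: [-10.1, -0.1, 31.3]
finger_gap: -0.0001
clock: 19.42
tcp_pos: [0.4096, -0.2072, 0.1596]
orientation: [-0.0, -0.111, 0.994, 0.0]
wrist_force: [0.5, -0.0, 0.2]
finger_gap: -0.0001
clock: 19.92
tcp_pos: [0.3718, -0.2162, 0.1599]
orientation: [0.0, -0.111, 0.994, -0.0]
wrist_force: [-0.3, -1.1, 0.3]
finger_gap: -0.0002
[-0.3 -1.1  0.3]
```

View pics/scene3c.png

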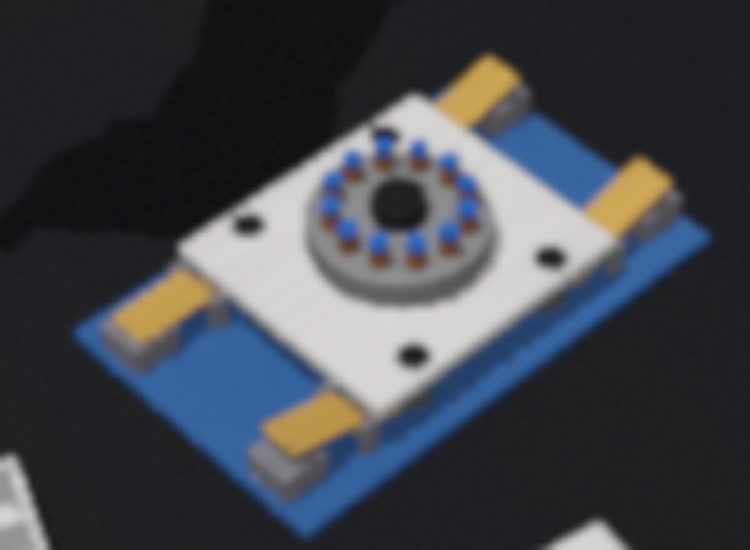

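View pics/cmp.png

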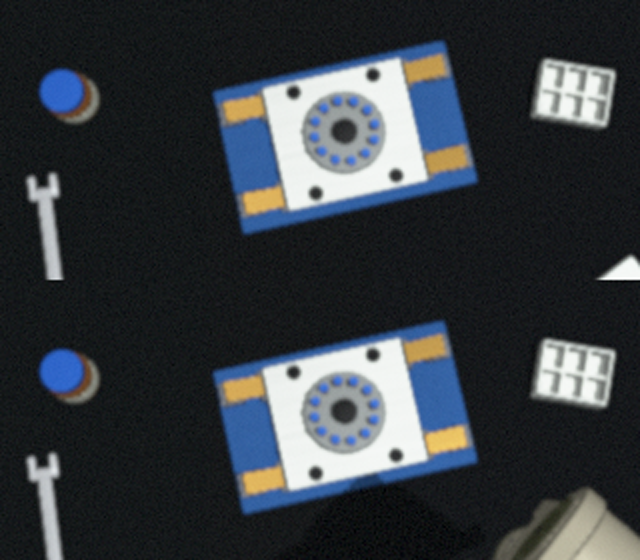

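Shim 3, at (160,305) in the scene crop, lies flat on its ledge, and the other three still slope. In the before/after top views the plate and bystanders are where they were.

```bash
python3 -c "
from workcell import env
print(env.hand_in(), env.get_state()['clock'])"
```

```text
the job is handed in; nothing more can be done
the job is handed in; nothing more can be done
```

The rocking corner was corner 3. Its shim now lies flat, and I handed the job in after about 20 s of the allowed 51 s.

- **Corners:** I pressed them in the order 1, 4, 3. Corners 1 and 4 were solid, moving less than 1 mm at 14–16 N. Corner 3 was 3.5 mm down at 5 N and reached about 4.8 mm at 10 N. I did not press corner 2, as corner 3 had already given.
- **Shim 3:** I pressed its tab to the stop: the tip reached about 29 mm above the bench and the force rose to 31 N without further travel.
- **Last checks:** After lifting clear, the wrist force was about 1 N, which is sensor noise. The final pictures show shim 3 flat and the other three sloping. The plate, bottle, wrench and vial box show no visible shift from the first picture. No check failed. I did not press corner 3 again after the shim went down, so I have not confirmed by touch that the rocking is gone.

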